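Pin a belt tensioner back at the marked graduation

ROBOT

A 6-joint arm with a two-finger parallel gripper is mounted at the origin on the work surface. World frame = base frame: x ahead of the robot, y to its left, z up, the work surface at z = 0. Lengths are in mm, angles in rad, forces in N, time in s.
With the tool pointing down it reaches from about 350 to 875 mm from the base axis. Payload 4.2 kg.
Tool frame: the origin (TCP) lies where the fingers leave the gripper's body, on its centre line; the fingertips stand 73 mm ahead of it and the grasp point (between the pads) lies 54 mm ahead of it; z points along the fingers, y is the direction in which the jaws open and shut (so a half turn about z gives the same grasp; the last joint's range is limited). The gripper opens to 85 mm and grips with 20 to 120 N. Pads are 22 mm wide; open, the fingers measure 114 mm over their backs; the gripper's body (76 mm by 85 mm) begins 54 mm behind the grasp point. The pads swing forward as they close: fully open they stand 13 mm farther back than shut.
Start: joints at [-0.872, 0.385, 0.008, 0, -1.194, -0.259], TCP at [266.111, -565.495, 303.912] pointing down, gripper open.
Joint ranges: [-3.14, 3.14], [-1.21, 2.06], [-1.07, 1.41], [-3.16, 2.05], [-2.99, -0.16], [-3.1, 3.1]. Speed limits (rad/s): [2.79, 2.79, 3.14, 3.14, 3.14, 3.14].

INTERFACE

Orientations are given as a unit quaternion [x, y, z, w].
In Python, from bench import arm gives the robot as it stands.
- The arm moves only by the tool apply_moves, never from a script. Its argument "increments" is a list that holds one entry, the list of rows, each a list of 7 numbers: the shift along the tool's x, y, z scaled (see below), then the turn, a rotation vector about the tool's x, y, z scaled (see below), then the gripper's target within -1 to 1 (fully open at 1, half-way at 0, shut at -1). A call has 1 to 10 rows; each row is the pose to reach, as a shift and turn from the pose commanded when the call began, along the tool's axes at that moment; what a row does not reach only later rows make up. The controller multiplies each number of a shift by 100 mm and each number of a turn by 0.5 rad. A row lasts 1/10 s, in which the tool goes at most 50 mm and 8.59 degrees, less where a joint would pass 70% of its speed; a pose out of reach is approached as far as the arm can. A call with a number of a shift or a turn outside -1 to 1 is refused whole. A call with a gripper value outside its range is refused whole. The fingers move at their own pace and stop on an object; the grip force is fixed at half the most. Time passes only in rows, so rows that repeat a pose let the fingers close. It gives the time, the measured TCP pose, the force and the opening at its end, in the units of the state.
- arm.read_state(): the state, without advancing time (a new reading comes with each control period).
- arm.get_image(name): name is "scene" or "top"; returns a dict with "img" (420x560x3 uint8, red, green, blue), "fx", "fy", "cx", "cy" (pixels), "k1" (the pictures are not rectified: a ray, as slopes to the right and down, at radius r is drawn at 1 + k1 r^2 times it, then the intrinsics apply), "pose" (4x4, takes a point from camera to world coordinates). Camera axes: x right, y up, looking along -z (the intrinsics and any distortion apply to the point x, -y, -z); pixel columns grow to the right and rows downward; lengths in mm; the calibration is good to about 2 mm. A picture is of the moment at which its call begins. There is no depth.
- arm.job_done(): hands the job in, once; it reports no verdict.
Trained networks look in a picture, given as the dict that the camera call returned (one of the last four; its "shot" number tells which), for a name from the list of things; names that differ only in an ending like _2 or _b are one class to them, and where a whole thing is asked for, a point or a joint stands for the part that bears it (a point fixed in the world has none). Each returns a list of dicts, best first, with "conf" (0 to 1); they miss things now and then, are a little off and sometimes report something else, mostly with a low value. They report only what shows in the picture. A call takes as long as a camera call.
- arm.outline_of(label, picture): "pixels" (420x560 bool, what is visible of it) and "box" ([centre column, centre row, width, height] in pixels, round what is visible of it).
- arm.mark_of(label, picture): "at" ([column, row] in pixels: a listed point, or the origin of a listed thing).
The state is a dict: "clock": time; "joints": joint angles; "joint_vel": joint speeds; "joint_efforts": joint torques, N m; "position": TCP position; "ee_rot": TCP orientation; "contact_force": force on the tool from outside, world axes, zero at the start; "wrist_torque": the same for the moment, N m; "gripper_width": finger opening in mm.
Only numpy, scipy, OpenCV 4.12 (cv2) and the standard library are available. Lean on these libraries where they do the work, as an engineer would, in place of code of your own. Each camera call takes 0.05 s, during which the arm holds its last target.

TASK

Get the belt tensioner ready for fitting its belt: take the locking pin out of its stand, use the pin to push the sprung tensioner lever back along the scale, and seat the pin fully home in the hole beside the long graduation, so that the lever rests against the pin and stays there when you let go. Work by feel: do not ram the pin against the lever or the hole strip, do not push the lever more than one graduation past the long one, and do not let it snap back. Leave the other things on the table where they are.

Things in the scene. Friction and masses are not known exactly. Their poses are not given: they have to be found in the camera images.
- tensioner: Belt tensioner bench, fixed: aluminium base plate 10 mm thick, spanning x -140..230, y -125..125 mm. Origin on the table under the plate; axes along the plate, z up. It carries a hole strip and scale at its near end (robot side), a sprung lever, and two round machines with pulleys at its far end (up to z 82 mm). No belt is fitted.
- block_top (a point): Point on the hole row at the top of the aluminium hole strip (36 x 130 mm, top z 40 mm), at tensioner x -70, y 0. Three round vertical holes in a row along y, 28 mm apart, 11.5 mm wide, sharp-edged, 18 mm deep (bottom z 22 mm), nominally at y -24, 4, 32 mm. The strip is clamped through slots and sits up to 9 mm off, either way along y, differently each time: find the hole by feel.
- scale (a point): Middle of the white scale (40 x 130 mm, top at z 39 mm) on the robot side of the hole strip (tensioner x -108). One black graduation beside each hole: one long, two short.
- hinge (a point): The lever's vertical hinge axis, tensioner x 90, y 13 mm; point at z 62 mm, on the lever's hub.
- lever (a joint): Sprung lever, rad. 0 = at rest on its stop, 0.30 rad aslant, free end to the tensioner's -y: over the hole row its -y edge is then near y -45 mm, short of all holes. Grows as the free end is pushed to +y; end stop 0.64. The spring always drives it back to 0: at the hole row about 2 N starts it, about 4.5 N holds it at the far end. The pin belongs on its -y side.
- lever_point (a point): Point on the lever's centre line 160 mm from the hinge, over the hole row, z 49 mm. The lever is a dark steel bar 16 mm wide, z 44 to 54 mm, reaching 195 mm from the hinge towards the robot; idler wheel 44 mm across (top z 78 mm) 60 mm from the hinge. With the lever against the seated pin this point is 11 to 16 mm to the tensioner's +y of the hole's centre.
- long_mark: The long graduation, a black bar 36 x 4 x 1.5 mm on the white scale (the other two are 12 mm long); it can be beside any of the three holes. Origin on the hole row in line with the bar, at z 39 mm: its hole's centre lies within 9 mm of there along y. The bar lies 20.5 to 56.5 mm from the origin to -x. Axes parallel to the tensioner's.
- pin: Locking pin, plain steel, 70 g, stands upright in its stand at the start: round shank 10 mm in diameter and 40 mm long with a round nose (5 mm radius), square head 18 x 18 mm and 34 mm tall on top (74 mm in all). Origin at the tip of the nose, z up to the head, x and y square to the head's sides. Fully home, its tip is at z 22 mm and the underside of its head at z 62 mm.
- pin_tip (a point): The lower end of the pin, on its axis.
- pin_head (a point): Middle of the pin's square head, where to grip it: 58 mm above its tip.
- pin_stand: Grey plastic block 56 x 56 x 40 mm, fixed, origin at the centre of its underside; the pin stands in the hole in its top (12.5 mm wide, 18 mm deep, bottom at z 22 mm).
- nipple: Bystander: upright steel vacuum nipple, 54 mm across the flanges, 62 mm tall.
- short_nipple: Bystander: upright steel vacuum nipple, 54 mm across, 45 mm tall.
- clamp_ring: Bystander: aluminium ring 64 mm across, 14 mm high.
- wrench_a: Bystander: wrench 170 mm long, lying flat.
- wrench_b: Bystander: wrench 150 mm long, lying flat.
- screwdriver: Bystander: screwdriver with a yellow handle, lying.
- grease_jar: Bystander: white jar 52 mm across, 60 mm tall.

How it is judged:
By the outcome, as a careful person would: the job done as asked, in the order asked, and still so for the second after the job is handed in, with the robot touching nothing.
It also fails if it takes over 72 s, if anything falls off the work surface, if the arm or the gripper's body presses on something with over 40 N, if the wrist force passes 120 N, or if a joint passes its speed limit or range.

## Working session

There is one attempt and no reset: what is moved stays moved. The work goes in short steps, Python scripts to look and compute and a tool call to move; the robot and the scene stay as the last step left them, time stands still between calls to the robot, and variables do not carry over. Pictures are saved under pics/ and viewed, and the job is handed in when it is done.

Besides the shell and the picture viewer there is one more tool, called by a JSON object that holds its "method" and its "body", one argument or row to a line. apply_moves: Moves the arm, as the interface text tells. Shifts and turns lie within -1 to 1; 1 stands for 100 mm of shift or 0.5 rad of turn. Its arguments: {"type":"object","properties":{"increments":{"type":"array"}},"required":["increments"]}

```bash
ls; mkdir -p pics; python3 - <<'E'
from bench import arm
import cv2,json
s=arm.read_state(); print(s)
for n in("scene","top"):
    p=arm.get_image(n); cv2.imwrite(f"pics/{n}0.png",p["img"][:,:,::-1])
    print({k:v for k,v in p.items() if k!="img"})
    for l in["tensioner","block_top","scale","hinge","lever_point","long_mark","pin_tip","pin_head","pin","pin_stand"]:
        print(n,l,[(d["at"],d["conf"]) for d in arm.mark_of(l,p)][:3])
E
```

```text
pics
{'clock': 0.0, 'joints': array([-8.72367858e-01,  3.85531860e-01,  6.59580561e-03, -5.02385555e-04,
       -1.19400403e+00, -2.58580359e-01]), 'joint_vel': array([-0.00041403, -0.00058438,  0.00049267, -0.00066734, -0.00038157,
        0.00196184]), 'joint_efforts': array([ 2.12566224e-04, -3.92293167e+01,  1.88403136e+01,  4.18613970e+00,
       -4.57830029e-03, -1.48335198e-05]), 'position': array([ 265.94729993, -565.10591878,  302.8240738 ]), 'ee_rot': array([-2.18064934e-01,  9.75933646e-01,  1.05899399e-03, -2.86299532e-04]), 'contact_force': array([-0.01093788,  0.22857702, -0.17763543]), 'wrist_torque': array([ 0.04428125,  0.00420194, -0.03874686]), 'gripper_width': 85.0701522674386}
{'fx': 526.0000352225518, 'fy': 526.0000352225518, 'cx': 279.2795378602948, 'cy': 214.3913182914045, 'k1': -0.013107814465511257, 'pose': array([[ 4.50619793e-01, -5.71333479e-01,  6.85944501e-01,
         1.36579187e+03],
       [ 8.92646438e-01,  2.78781872e-01, -3.54207573e-01,
        -4.42563313e+02],
       [ 1.11417531e-02,  7.71918858e-01,  6.35623424e-01,
         8.42719222e+02],

[... 755 characters left out ...]
363e+02],
       [-9.99789117e-01, -6.97566871e-03, -1.93147791e-02,
        -1.49852342e+01],
       [-2.00331802e-02,  1.24475574e-01,  9.92020415e-01,
         1.35197822e+03],
       [ 0.00000000e+00,  0.00000000e+00,  0.00000000e+00,
         1.00000000e+00]]), 'shot': 2}
top tensioner [([417.1, 165.1], 0.7), ([267.3, 174.7], 0.62)]
top block_top [([269.6, 199.6], 0.81), ([159.1, 205.7], 0.66)]
top scale [([273.2, 212.5], 0.76)]
top hinge [([260.5, 138.1], 0.71)]
top lever_point [([279.9, 195.5], 0.85)]
top long_mark []
top pin_tip [([409.9, 245.6], 0.42)]
top pin_head [([414.3, 249.7], 0.62)]
top pin [([281.6, 195.7], 0.7), ([409.5, 246.1], 0.57)]
top pin_stand [([407.7, 247.0], 0.94)]
```

View pics/scene0.png

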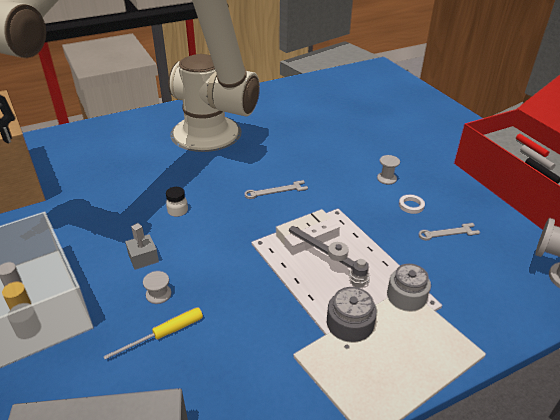

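View pics/top0.png

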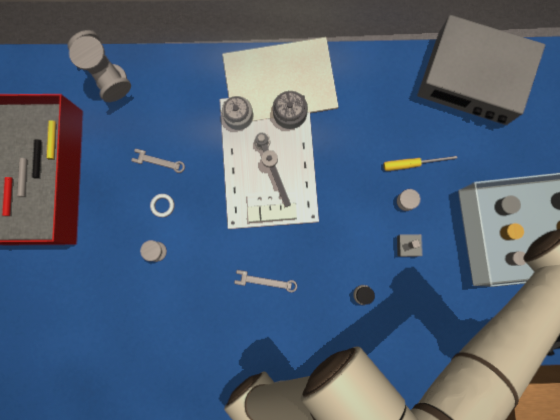

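```bash
python3 - <<'E'
import cv2
a=cv2.imread("pics/top0.png")[180:230,225:325]; cv2.imwrite("pics/tz.png",cv2.resize(a,None,fx=8,fy=8,interpolation=cv2.INTER_CUBIC))
a=cv2.imread("pics/scene0.png")[185:275,240:360]; cv2.imwrite("pics/sz.png",cv2.resize(a,None,fx=6,fy=6,interpolation=cv2.INTER_CUBIC))
E
```

```text
(no output)
```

View pics/tz.png

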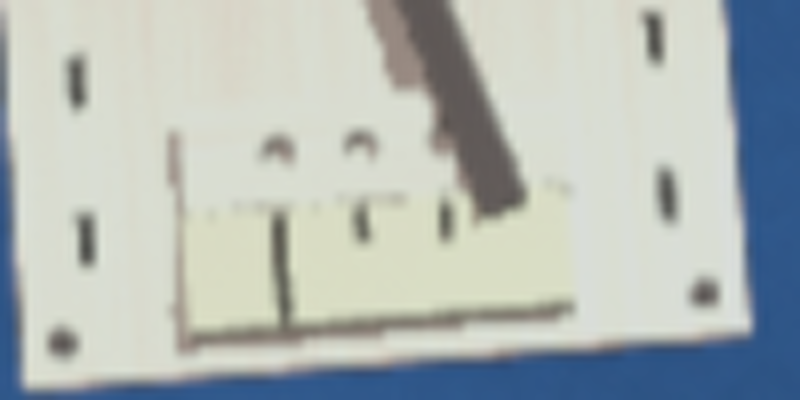

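View pics/sz.png

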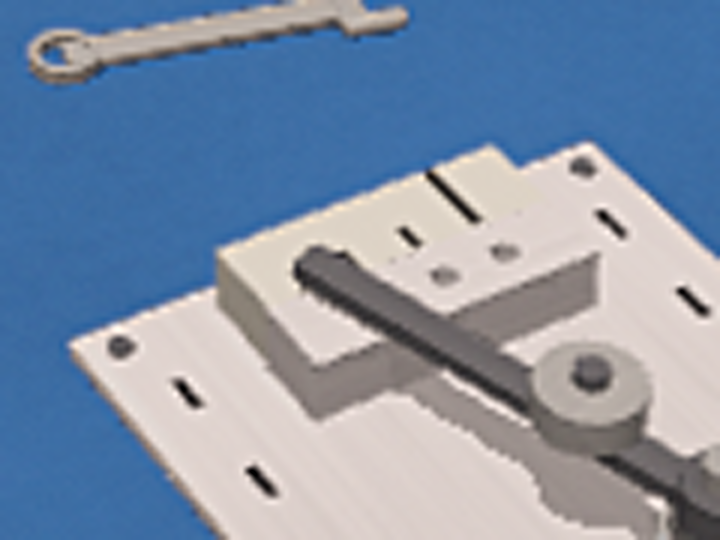

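The long graduation is the leftmost one in the top view (tensioner +y, pixel about 260,213). Its hole is at about (259,199), and the lever covers the -y side. The pin stand is at about (410,246). Next I'll localise these with the calibration.

```bash
cat > h.py <<'E'
import numpy as np,cv2
from scipy.optimize import least_squares
from scipy.spatial.transform import Rotation as R
C={}
def setcam(n,p): C[n]={k:np.array(v) if k=="pose" else v for k,v in p.items() if k!="img"}
def proj(n,P):
    p=C[n];T=np.linalg.inv(p["pose"]);F=np.diag([1,-1,-1.])
    Rm=F@T[:3,:3];t=F@T[:3,3]
    K=np.array([[p["fx"],0,p["cx"]],[0,p["fy"],p["cy"]],[0,0,1.]])
    return cv2.projectPoints(np.atleast_2d(np.array(P,float)),cv2.Rodrigues(Rm)[0],t,K,np.array([p["k1"],0,0,0,0.]))[0][:,0]
def at_z(n,uv,z):
    return np.r_[least_squares(lambda q:(proj(n,[[q[0],q[1],z]])[0]-uv),[550,0]).x,z]
def tri(uvs):
    r=least_squares(lambda q:np.concatenate([proj(n,[q])[0]-uv for n,uv in uvs.items()]),[550,0,40.]); return r.x,r.fun
E
python3 - <<'E'
from bench import arm
from h import *
for n in("scene","top"):
    p=arm.get_image(n); setcam(n,p); 
    if n=="top": top=p
    else: sc=p
np.save("cams.npy",C,allow_pickle=True)
z8=lambda x,y:np.array([(x+.5)/8-.5+225,(y+.5)/8-.5+180]); z6=lambda x,y:np.array([(x+.5)/6-.5+240,(y+.5)/6-.5+185])
obs=[("top",z8(22,390),(-140,125,10)),("top",z8(750,333),(-140,-125,10)),("scene",z6(70,345),(-140,-125,10)),("scene",z6(595,140),(-140,125,10)),
("top",[260.5,138.1],(90,13,62)),("scene",[359.3,267],(90,13,62))]
def w(q,P):
    c,s=np.cos(q[2]),np.sin(q[2]); return [q[0]+c*P[0]-s*P[1],q[1]+s*P[0]+c*P[1],P[2]]
f=lambda q:np.concatenate([proj(n,[w(q,P)])[0]-uv for n,uv,P in obs])
r=least_squares(f,[600,0,0],loss="soft_l1",f_scale=1.);q=r.x;print("tens",q,f(q).round(1)); np.save("q.npy",q)
inv=lambda P:(np.array([[np.cos(q[2]),np.sin(q[2])],[-np.sin(q[2]),np.cos(q[2])]])@(P[:2]-q[:2])).round(1)
for nm,n,uv,z in[("hole","top",z8(278,152),40),("hole2","top",z8(361,150),40),("hole","scene",z6(505,252),40),("hole2","scene",z6(444,275),40),("m1","top",z8(278,212),40.),("m2","top",z8(286,318),40.),("m1","scene",z6(477,218),40),("m2","scene",z6(430,173),40)]:
    P=at_z(n,uv,z);print(nm,n,P.round(1),inv(P))
print(tri({"top":z8(278,152),"scene":z6(505,252)}))
for n,p in(("top",top),("scene",sc)):
  for l,z in(("pin_head",80),("pin_tip",22),("pin_stand",0)):
    print(n,l,[(at_z(n,d["at"],z).round(1),d["conf"]) for d in arm.mark_of(l,p)])
a=top["img"][215:275,375:445,::-1];cv2.imwrite("pics/pz.png",cv2.resize(a,None,fx=8,fy=8,interpolation=cv2.INTER_CUBIC))
a=sc["img"][210:280,105:185,::-1];cv2.imwrite("pics/psz.png",cv2.resize(a,None,fx=7,fy=7,interpolation=cv2.INTER_CUBIC))
E
```

```text
tens [6.59209647e+02 5.00939385e+01 6.50779453e-02] [-0.4 -0.6 -0.1  0.  -0.4 -0.4 -0.7  0.6  0.7 -0.2  0.9 -1.4]
hole top [586.8  75.2  40. ] [-70.6  29.8]
hole2 top [587.3  47.3  40. ] [-72.    1.9]
hole scene [585.2  78.   40. ] [-72.1  32.7]
hole2 scene [586.6  49.9  40. ] [-72.5   4.5]
m1 top [566.4  75.2  40. ] [-91.   31.1]
m2 top [530.6  72.4  40. ] [-126.9   30.7]
m1 scene [562.6  78.5  40. ] [-94.6  34.7]
m2 scene [530.   75.7  40. ] [-127.3   33.9]
(array([586.94984647,  75.95826703,  42.06494702]), array([-0.33393691, -0.17271197, -0.32466415,  0.02923945]))
top pin_head []
top pin_tip [(array([ 466.5, -320.2,   22. ]), 0.55)]
top pin_stand [(array([ 461.4, -324.2,    0. ]), 0.61)]
scene pin_head [(array([ 457.1, -320.4,   80. ]), 0.66)]
scene pin_tip []
scene pin_stand [(array([ 465.9, -318.6,    0. ]), 0.64), (array([ 574.1, -323.2,    0. ]), 0.53)]
```

View pics/pz.png

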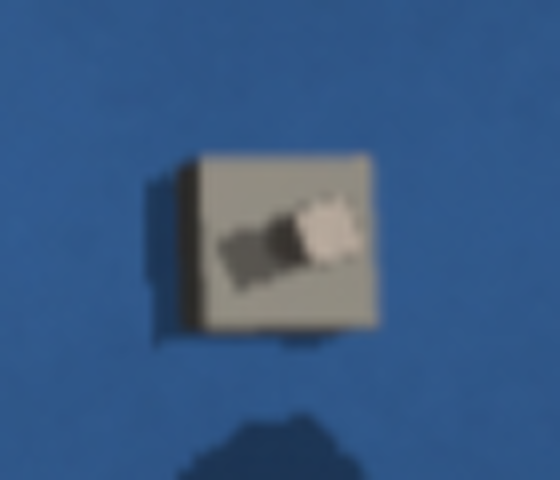

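View pics/psz.png

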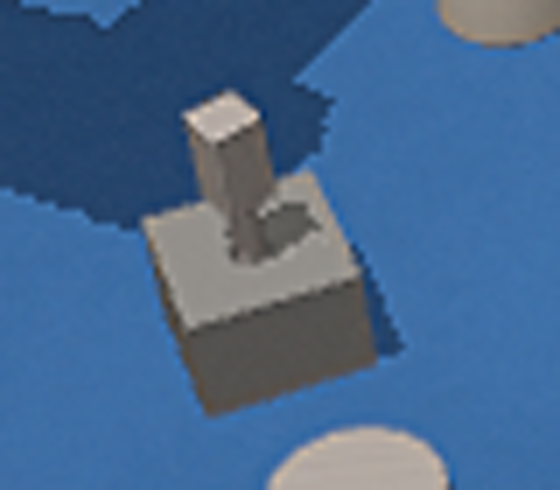

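```bash
python3 - <<'E'
from h import *
import h
h.C.update(np.load("cams.npy",allow_pickle=True).item())
t=lambda x,y:np.array([(x+.5)/8-.5+375,(y+.5)/8-.5+215]); s=lambda x,y:np.array([(x+.5)/7-.5+105,(y+.5)/7-.5+210])
T=[t(294,205),t(345,195),t(363,252),t(310,266)]; S=[s(182,118),s(233,90),s(265,117),s(215,143)]
for n,Q in(("top",T),("scene",S)):
    P=np.array([at_z(n,u,96)[:2] for u in Q]);print(n,P.round(1).tolist(),P.mean(0).round(1))
    e=[P[(i+1)%4]-P[i] for i in range(4)];print([round(np.degrees(np.arctan2(v[1],v[0]))%90,1) for v in e],[round(np.hypot(*v),1) for v in e])
print(tri({"top":np.mean(T,0),"scene":np.mean(S,0)}))
Q=[t(200,155),t(372,155),t(380,328),t(203,330)];print("stand top",np.mean([at_z("top",u,40) for u in Q],0))
Q=[s(142,220),s(308,172),s(360,270),s(188,328)];print("stand sc",np.mean([at_z("scene",u,40) for u in Q],0))
from bench import arm
st=arm.read_state();print(st["position"],R.from_quat(st["ee_rot"]).as_matrix().round(3))
E
```

```text
top [[468.6, -313.6], [471.7, -329.6], [453.7, -334.5], [449.4, -317.8]] [ 460.9 -323.9]
[np.float64(10.9), np.float64(15.2), np.float64(14.6), np.float64(12.5)] [np.float64(16.4), np.float64(18.7), np.float64(17.3), np.float64(19.7)]
scene [[455.4, -334.3], [449.1, -316.6], [466.1, -311.1], [471.4, -328.2]] [ 460.5 -322.6]
[np.float64(19.5), np.float64(17.8), np.float64(17.1), np.float64(20.8)] [np.float64(18.8), np.float64(17.9), np.float64(17.9), np.float64(17.1)]
(array([ 461.00049977, -323.11116417,   96.60101621]), array([-0.25343783, -0.07139877, -0.22705855, -0.01686058]))
stand top [ 460.36955619 -324.65745197   40.        ]
stand sc [ 458.61796206 -322.80035274   40.        ]
[ 266.10758998 -565.50309886  303.9070668 ] [[-0.905 -0.426 -0.   ]
 [-0.426  0.905  0.   ]
 [ 0.     0.    -1.   ]]
```

{"method": "apply_moves", "body": {
  "increments": [
    [[-0.2,0.1,0,0,0,0,0],[-0.55,0.27,0,0,0,0,0],[-0.93,0.455,0,0,0,0,0]]
  ]
}}

```text
clock: 1.8
position: [331.1, -484.3, 303.7]
ee_rot: [-0.217, 0.976, 0.0, -0.0]
contact_force: [1.1, -0.5, -0.7]
gripper_width: 44.2
```

{"method": "apply_moves", "body": {
  "increments": [
    [[-0.4,0.2,0,0,0,0,0],[-0.8,0.39,0,0,0,0,0],[-0.93,0.455,0,0,0,0,0]]
  ]
}}

```text
clock: 2.1
position: [397.6, -401.5, 304.2]
ee_rot: [-0.22, 0.976, -0.0, 0.0]
contact_force: [0.2, -0.8, 0.2]
gripper_width: 42.6
```

{"method": "apply_moves", "body": {
  "increments": [
    [[-0.35,0.17,0,0,0,0.1,0],[-0.7,0.34,0,0,0,0.2,0],[-0.93,0.455,0,0,0,0.32,0],[-0.93,0.455,0,0,0,0.32,0],[-0.93,0.455,0,0,0,0.32,0]]
  ]
}}

```text
clock: 2.6
position: [460.5, -323.2, 303.9]
ee_rot: [-0.14, 0.99, -0.0, -0.0]
contact_force: [0.4, -0.1, -0.4]
gripper_width: 42.6
```

```bash
cat > st.py <<'E'
from h import *
from bench import arm
s=arm.read_state();M=R.from_quat(s["ee_rot"]).as_matrix()
print("t",round(s["clock"],2),"p",s["position"].round(2),"F",s["contact_force"].round(2),"Tq",s["wrist_torque"].round(3),"w",round(s["gripper_width"],1),"yaw_y",round(np.degrees(np.arctan2(M[1,1],M[0,1])),2),"z",M[:,2].round(4))
def to(P):
    print("tool shift mm",(M.T@(np.array(P)-s["position"])).round(2))
import sys
if len(sys.argv)>3: to([float(a) for a in sys.argv[1:4]])
E
python3 st.py 460.8 -323.3 240; python3 - <<'E'
from bench import arm;import cv2
for n in("top","scene"):
    p=arm.get_image(n);cv2.imwrite(f"pics/{n}1.png",p["img"][:,:,::-1])
E
```

```text
t 2.6 p [ 460.5  -323.19  303.9 ] F [ 0.43 -0.08 -0.43] Tq [ 0.061 -0.023  0.021] w 42.6 yaw_y 106.11 z [-3.e-04 -1.e-04 -1.e+00]
tool shift mm [-0.28 -0.18 63.9 ]
```

View pics/scene1.png

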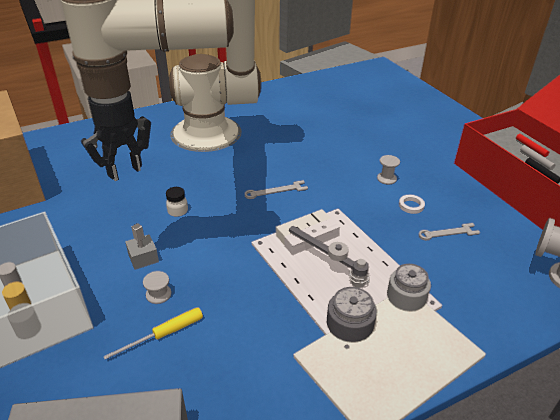

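The gripper tips are at about (127,172), and the pin head is at (139,229). I'll check that this matches the projection before going down.

```bash
python3 - <<'E'
from h import *
import h
h.C.update(np.load("cams.npy",allow_pickle=True).item())
print(proj("scene",[[460.5,-323.2,231],[460.5,-323.2,80],[460.5,-323.2,96]]))
E
```

```text
[[125.37172012 175.29012586]
 [137.43631703 231.9025043 ]
 [136.25209444 226.3552316 ]]
```

{"method": "apply_moves", "body": {
  "increments": [
    [[0,0,0.3,0,0,0,0],[0,0,0.7,0,0,0,0],[0,0,1,0,0,0,0],[0,0,1,0,0,0,0]]
  ]
}}

```text
clock: 3.1
position: [457.4, -323.2, 199.6]
ee_rot: [-0.138, 0.99, 0.003, -0.004]
contact_force: [-1.5, 0.8, -0.9]
gripper_width: 42.8
```

{"method": "apply_moves", "body": {
  "increments": [
    [[0,0,0.2,0,0,0,0],[0,0,0.45,0,0,0,0],[0,0,0.6,0,0,0,0],[0,0,0.67,0,0,0,0],[0,0,0.67,0,0,0,0],[0,0,0.67,0,0,0,0]]
  ]
}}

```text
clock: 3.7
position: [461.1, -323.9, 138.4]
ee_rot: [-0.139, 0.99, -0.001, 0.001]
contact_force: [0.0, -0.6, 0.3]
gripper_width: 42.8
```

```bash
python3 st.py; python3 - <<'E'
from bench import arm;import cv2
for n,(r,c) in(("top",(205,365)),("scene",(190,100))):
    p=arm.get_image(n);cv2.imwrite(f"pics/{n}2.png",cv2.resize(p["img"][r:r+85,c:c+90,::-1],None,fx=6,fy=6,interpolation=cv2.INTER_CUBIC))
E
```

```text
t 3.7 p [ 461.15 -323.88  138.36] F [ 0.02 -0.62  0.29] Tq [-0.002  0.012  0.001] w 42.8 yaw_y 106.03 z [ 0.0022 -0.0012 -1.    ]
```

View pics/scene2.png

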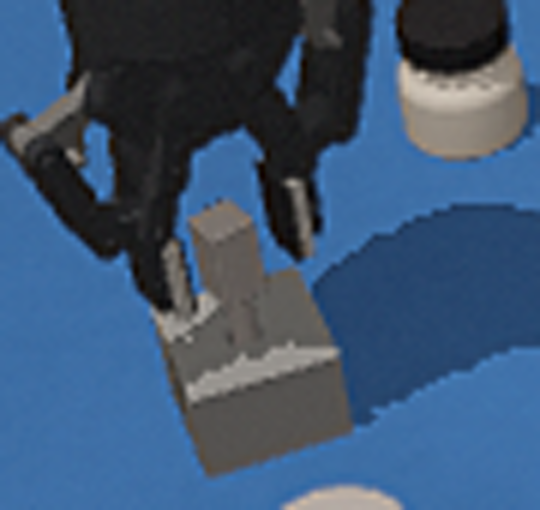

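View pics/top2.png

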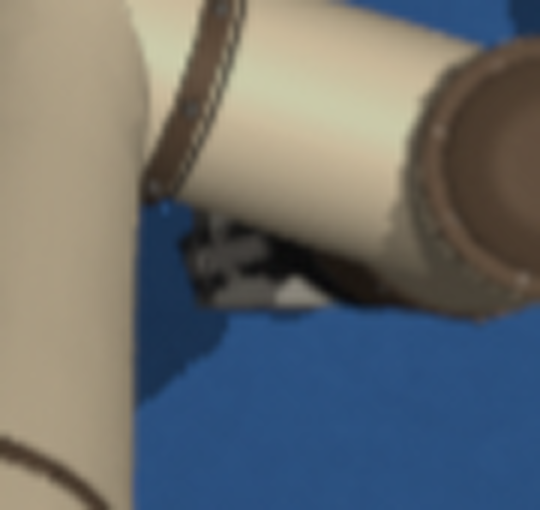

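The pin head at zoom (228,245) lies between the open pads at (178,280) and (300,220). I'll close on it.

{"method": "apply_moves", "body": {
  "increments": [
    [[0,0,0,0,0,0,-0.3],[0,0,0,0,0,0,-0.5],[0,0,0,0,0,0,-0.6],[0,0,0,0,0,0,-1],[0,0,0,0,0,0,-1],[0,0,0,0,0,0,-1],[0,0,0,0,0,0,-1]]
  ]
}}

```text
clock: 4.5
position: [460.7, -323.4, 137.3]
ee_rot: [-0.14, 0.99, -0.0, 0.0]
contact_force: [-0.8, -1.9, 4.5]
gripper_width: 17.1
```

```bash
python3 st.py
```

```text
t 4.5 p [ 460.68 -323.36  137.33] F [-0.83 -1.89  4.49] Tq [-0.093  0.14   0.041] w 17.1 yaw_y 106.04 z [ 6.e-04 -5.e-04 -1.e+00]
```

{"method": "apply_moves", "body": {
  "increments": [
    [[0,0,-0.03,0,0,0,-1],[0,0,-0.1,0,0,0,-1],[0,0,-0.25,0,0,0,-1],[0,0,-0.5,0,0,0,-1],[0,0,-0.7,0,0,0,-1],[0,0,-0.7,0,0,0,-1],[0,0,-0.7,0,0,0,-1],[0,0,-0.7,0,0,0,-1]]
  ]
}}

```text
clock: 5.3
position: [459.6, -322.7, 205.6]
ee_rot: [-0.139, 0.99, 0.001, -0.001]
contact_force: [-0.2, -0.5, -1.6]
gripper_width: 16.9
```

```bash
python3 - <<'E'
from h import *
q=np.load("q.npy")
c,s=np.cos(q[2]),np.sin(q[2])
for P in[(-70,-62),(-70,-24),(-70,31)]: print(P,q[0]+c*P[0]-s*P[1],q[1]+s*P[0]+c*P[1])
E
python3 st.py 590.5 -17 207; python3 - <<'E'
from bench import arm;import cv2
p=arm.get_image("scene");cv2.imwrite("pics/scene3.png",cv2.resize(p["img"][150:260,70:210,::-1],None,fx=5,fy=5,interpolation=cv2.INTER_CUBIC))
print(p["shot"])
E
```

```text
(-70, -62) 593.3898095405491 -16.32705983233094
(-70, -24) 590.918592806469 21.592500922683122
(-70, 31) 587.3418317439846 76.47607569967715
t 5.3 p [ 459.62 -322.73  205.63] F [-0.18 -0.55 -1.61] Tq [ 0.055 -0.045  0.01 ] w 16.9 yaw_y 106.01 z [-0.0025  0.0015 -1.    ]
tool shift mm [-210.11  257.79   -1.24]
9
```

View pics/scene3.png

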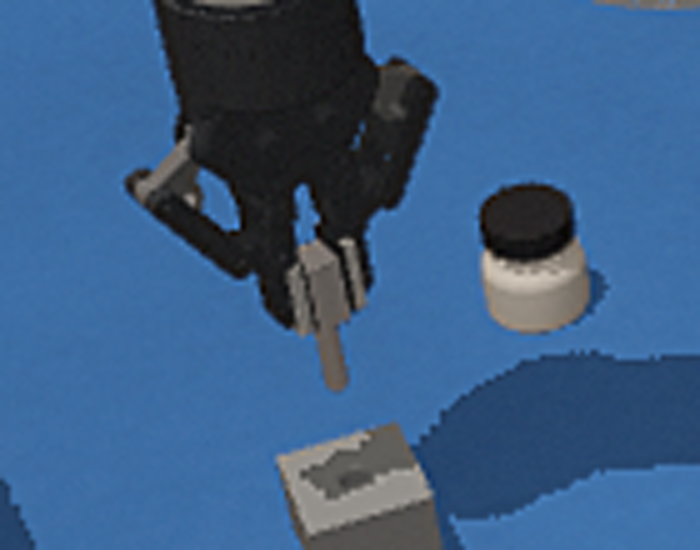

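The pin is gripped upright and clear of the stand. The tip is at zoom (337,388). Next I'll transit to the start point on the -y side of the lever.

{"method": "apply_moves", "body": {
  "increments": [
    [[-0.12,0.15,0,0,0,0,-1],[-0.35,0.43,0,0,0,0,-1],[-0.6,0.73,0,0,0,0,-1],[-0.7,0.86,0,0,0,0,-1]]
  ]
}}

```text
clock: 5.75
position: [504.5, -219.0, 205.8]
ee_rot: [-0.14, 0.99, 0.0, -0.001]
contact_force: [-0.0, 0.1, -0.4]
gripper_width: 17.1
```

{"method": "apply_moves", "body": {
  "increments": [
    [[-0.25,0.3,0,0,0,0,-1],[-0.5,0.6,0,0,0,0,-1],[-0.7,0.86,0,0,0,0,-1]]
  ]
}}

```text
clock: 6.05
position: [547.7, -117.6, 205.8]
ee_rot: [-0.14, 0.99, 0.0, -0.001]
contact_force: [0.4, -0.5, -1.0]
gripper_width: 17.1
```

{"method": "apply_moves", "body": {
  "increments": [
    [[-0.25,0.3,0,0,0,0.1,-1],[-0.5,0.6,0,0,0,0.2,-1],[-0.65,0.8,0,0,0,0.3,-1],[-0.7,0.86,0,0,0,0.43,-1],[-0.7,0.86,0,0,0,0.43,-1],[-0.7,0.86,0,0,0,0.43,-1]]
  ]
}}

```text
clock: 6.65
position: [590.5, -17.4, 205.9]
ee_rot: [-0.033, 0.999, -0.0, -0.001]
contact_force: [0.2, -0.4, -0.7]
gripper_width: 16.8
```

```bash
python3 st.py 592.8 -16 157.8; python3 - <<'E'
from bench import arm;import cv2
p=arm.get_image("scene");cv2.imwrite("pics/scene4.png",cv2.resize(p["img"][120:290,220:400,::-1],None,fx=4,fy=4,interpolation=cv2.INTER_CUBIC))
p=arm.get_image("top");cv2.imwrite("pics/top4.png",cv2.resize(p["img"][140:280,210:350,::-1],None,fx=4,fy=4,interpolation=cv2.INTER_CUBIC))
E
```

```text
t 6.65 p [590.49 -17.42 205.9 ] F [ 0.2  -0.4  -0.68] Tq [-0.034  0.002 -0.001] w 16.8 yaw_y 93.79 z [-2.2e-03 -4.0e-04 -1.0e+00]
tool shift mm [-2.51  1.27 48.1 ]
```

View pics/scene4.png

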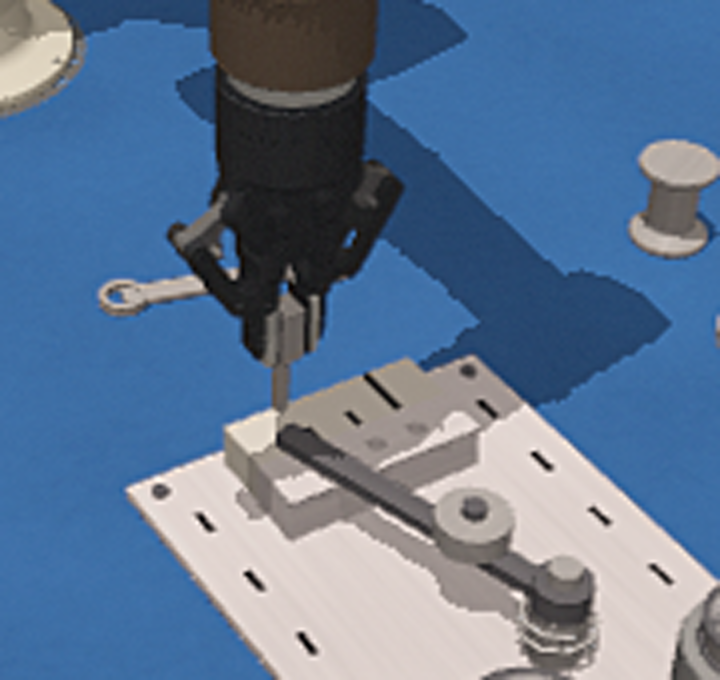

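View pics/top4.png

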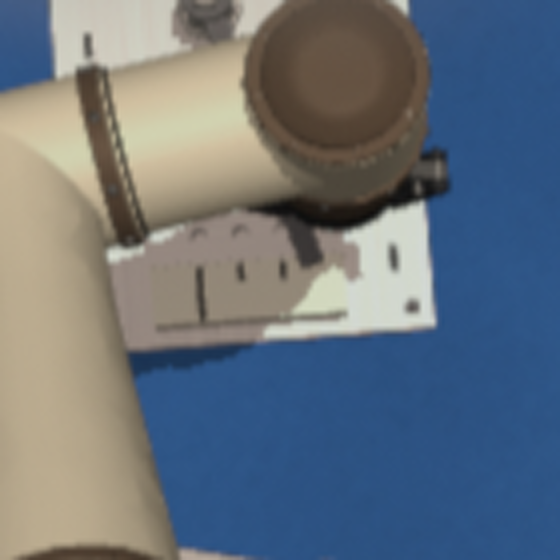

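The lever end is at zoom (290,435) and the pin tip at (281,410). I'll check those against the projection.

```bash
python3 - <<'E'
from h import *
import h
h.C.update(np.load("cams.npy",allow_pickle=True).item())
print((proj("scene",[[590.5,-17.4,90.6],[590.5,-17.4,125]])-[220,120])*4)
q=np.load("q.npy");c,s=np.cos(q[2]),np.sin(q[2])
w=lambda P:[q[0]+c*P[0]-s*P[1],q[1]+s*P[0]+c*P[1],P[2]]
# lever end corners predicted at rest, z54
a=-0.30; d=np.array([-np.cos(a),np.sin(a)]);n=np.array([-d[1],d[0]])
E=[np.array([90,13])+195*d+k*8*n for k in(-1,1)]
for e in E:
    P=w((*e,54.)); print(e,P,(proj("scene",[P])-[240,185])*6,(proj("top",[P])-[225,180])*8)
E
```

```text
[[276.60401403 412.18901157]
 [278.07064172 363.78567131]]
[-98.65477703 -36.98374839] [np.float64(563.1688322187435), np.float64(6.772758810476837), 54.0] [[315.5055932  241.48471352]] [[477.51356879 210.87825041]]
[-93.92645373 -52.26913221] [np.float64(568.8811858816629), np.float64(-8.172776162542071), 54.0] [[287.84387296 261.49548627]] [[522.45145302 193.50443128]]
```

{"method": "apply_moves", "body": {
  "increments": [
    [[-0.025,0.013,0.05,0,0,0,-1],[-0.025,0.013,0.15,0,0,0,-1],[-0.025,0.013,0.28,0,0,0,-1],[-0.025,0.013,0.36,0,0,0,-1],[-0.025,0.013,0.42,0,0,0,-1],[-0.025,0.013,0.45,0,0,0,-1],[-0.025,0.013,0.45,0,0,0,-1]]
  ]
}}

```text
clock: 7.45
position: [593.3, -15.8, 161.3]
ee_rot: [-0.032, 0.999, -0.0, -0.0]
contact_force: [0.1, -0.8, -0.6]
gripper_width: 17.1
```

```bash
python3 st.py 592.8 -16 157.8; python3 - <<'E'
from bench import arm;import cv2
p=arm.get_image("scene");cv2.imwrite("pics/scene5.png",cv2.resize(p["img"][170:270,240:360,::-1],None,fx=6,fy=6,interpolation=cv2.INTER_CUBIC))
E
```

```text
t 7.45 p [593.31 -15.78 161.32] F [ 0.09 -0.78 -0.61] Tq [ 0.    -0.002 -0.05 ] w 17.1 yaw_y 93.72 z [-1.e-03 -3.e-04 -1.e+00]
tool shift mm [ 0.52 -0.19  3.52]
```

View pics/scene5.png

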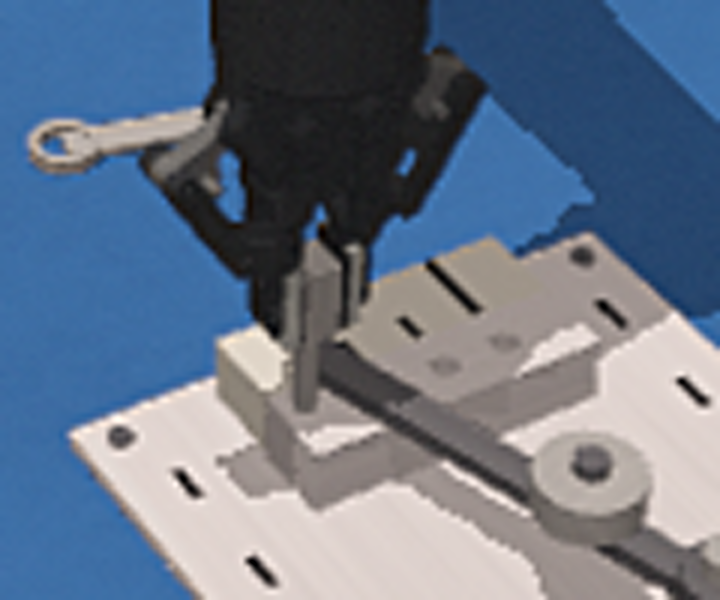

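{"method": "apply_moves", "body": {
  "increments": [
    [[0,0,0.015,0,0,0,-1],[0,0,0.03,0,0,0,-1],[0,0,0.03,0,0,0,-1],[0,0,0.03,0,0,0,-1]]
  ]
}}

```text
clock: 7.9
position: [593.5, -15.8, 159.0]
ee_rot: [-0.032, 0.999, 0.0, 0.0]
contact_force: [-0.4, -0.1, -0.5]
gripper_width: 17.1
```

```bash
python3 st.py 587 73 158
```

```text
t 7.9 p [593.47 -15.78 159.04] F [-0.44 -0.08 -0.51] Tq [-0.038 -0.011  0.043] w 17.1 yaw_y 93.71 z [ 2.e-04  0.e+00 -1.e+00]
tool shift mm [ 0.71 89.01  1.04]
```

{"method": "apply_moves", "body": {
  "increments": [
    [[0,0.03,0.01,0,0,0,-1],[0,0.06,0.01,0,0,0,-1],[0,0.075,0.01,0,0,0,-1],[0,0.09,0.01,0,0,0,-1],[0,0.1,0.01,0,0,0,-1],[0,0.11,0.01,0,0,0,-1],[0,0.12,0.01,0,0,0,-1],[0,0.13,0.01,0,0,0,-1]]
  ]
}}

```text
clock: 8.7
position: [592.4, -3.2, 157.9]
ee_rot: [-0.032, 0.999, -0.0, -0.0]
contact_force: [0.1, -3.0, -0.9]
gripper_width: 17.1
```

{"method": "apply_moves", "body": {
  "increments": [
    [[0,0.015,0,0,0,0,-1],[0,0.03,0,0,0,0,-1],[0,0.045,0,0,0,0,-1],[0,0.06,0,0,0,0,-1]]
  ]
}}

```text
clock: 9.1
position: [592.1, 3.2, 157.8]
ee_rot: [-0.032, 0.999, -0.0, -0.0]
contact_force: [-0.0, -2.6, -0.6]
gripper_width: 17.2
```

```bash
python3 st.py 587 73 158
```

```text
t 9.1 p [592.07   3.19 157.83] F [-0.03 -2.56 -0.59] Tq [-0.847  0.123  0.052] w 17.2 yaw_y 93.71 z [-4.e-04 -2.e-04 -1.e+00]
tool shift mm [ 0.55 69.99 -0.18]
```

{"method": "apply_moves", "body": {
  "increments": [
    [[0,0.03,0,0,0,0,-1],[0,0.06,0,0,0,0,-1],[0,0.1,0,0,0,0,-1],[0,0.14,0,0,0,0,-1],[0,0.18,0,0,0,0,-1],[0,0.22,0,0,0,0,-1],[0,0.26,0,0,0,0,-1],[0,0.29,0,0,0,0,-1],[0,0.32,0,0,0,0,-1],[0,0.35,0,0,0,0,-1]]
  ]
}}

```text
clock: 10.1
position: [589.7, 38.2, 157.8]
ee_rot: [-0.032, 0.999, -0.0, -0.0]
contact_force: [-2.2, -3.2, -1.0]
gripper_width: 17.1
```

{"method": "apply_moves", "body": {
  "increments": [
    [[0,0.03,0,0,0,0,-1],[0,0.06,0,0,0,0,-1],[0,0.1,0,0,0,0,-1],[0,0.14,0,0,0,0,-1],[0,0.18,0,0,0,0,-1],[0,0.21,0,0,0,0,-1],[0,0.24,0,0,0,0,-1],[0,0.27,0,0,0,0,-1],[0,0.28,0,0,0,0,-1],[0,0.28,0,0,0,0,-1]]
  ]
}}

```text
clock: 11.1
position: [588.2, 66.3, 157.8]
ee_rot: [-0.032, 0.999, 0.0, 0.0]
contact_force: [-1.1, -4.0, -1.5]
gripper_width: 17.2
```

```bash
python3 st.py 586.8 75.7 158;python3 - <<'E'
from bench import arm;import cv2
p=arm.get_image("scene");cv2.imwrite("pics/scene6.png",cv2.resize(p["img"][170:270,260:380,::-1],None,fx=6,fy=6,interpolation=cv2.INTER_CUBIC))
p=arm.get_image("top");cv2.imwrite("pics/top6.png",cv2.resize(p["img"][140:280,210:350,::-1],None,fx=4,fy=4,interpolation=cv2.INTER_CUBIC))
E
```

```text
t 11.1 p [588.15  66.25 157.82] F [-1.14 -3.97 -1.54] Tq [-1.292  0.564  0.013] w 17.2 yaw_y 93.72 z [ 0.e+00  1.e-04 -1.e+00]
tool shift mm [ 0.74  9.51 -0.18]
```

View pics/scene6.png

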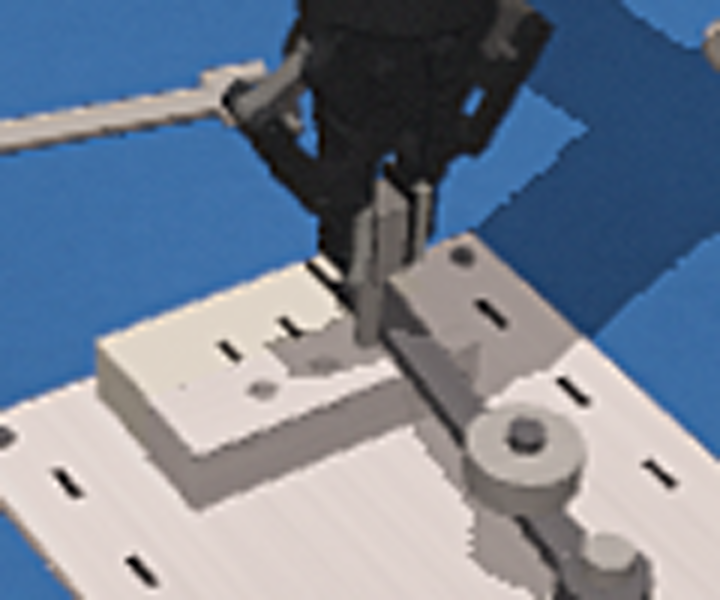

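View pics/top6.png

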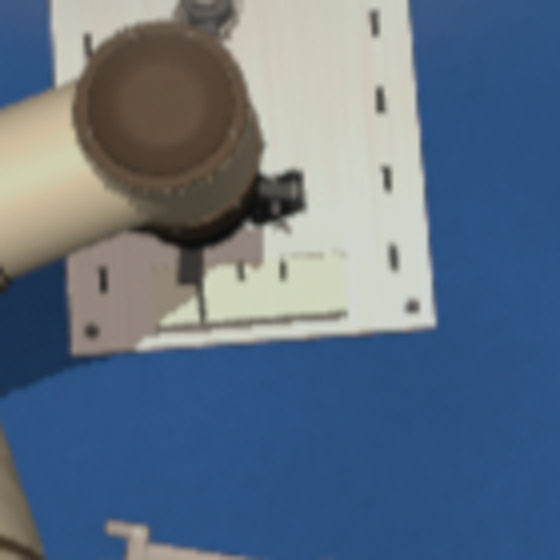

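Scene: holes 1 and 2 are visible at zoom (263,390) and (323,363). The pin at about (368,343) is just short of hole 3, expected near (385,342), and the lever is on its +y side. I'll move to just short of the hole estimate and feel downward.

{"method": "apply_moves", "body": {
  "increments": [
    [[0.003,0.02,0,0,0,0,-1],[0.005,0.045,0,0,0,0,-1],[0.005,0.07,0,0,0,0,-1],[0.005,0.085,0,0,0,0,-1],[0.005,0.085,0,0,0,0,-1]]
  ]
}}

```text
clock: 11.7
position: [587.7, 74.9, 158.2]
ee_rot: [-0.033, 0.999, 0.0, 0.001]
contact_force: [0.7, -4.5, -2.1]
gripper_width: 16.8
```

```bash
python3 st.py 586.8 75.7 155.5;python3 - <<'E'
from bench import arm;import cv2
p=arm.get_image("scene");cv2.imwrite("pics/scene7.png",cv2.resize(p["img"][190:260,270:360,::-1],None,fx=8,fy=8,interpolation=cv2.INTER_CUBIC))
E
```

```text
t 11.7 p [587.67  74.92 158.25] F [ 0.66 -4.54 -2.09] Tq [-1.483 -0.393  0.012] w 16.8 yaw_y 93.74 z [ 1.7e-03  4.0e-04 -1.0e+00]
tool shift mm [0.82 0.84 2.74]
```

View pics/scene7.png

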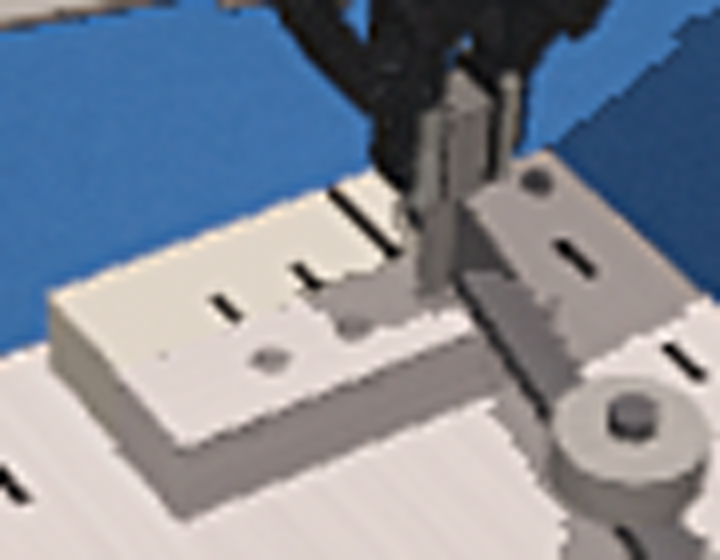

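{"method": "apply_moves", "body": {
  "increments": [
    [[0.003,0,0.005,0,0,0,-1],[0.005,0,0.01,0,0,0,-1],[0.005,0,0.015,0,0,0,-1],[0.005,0,0.02,0,0,0,-1],[0.005,0,0.025,0,0,0,-1]]
  ]
}}

```text
clock: 12.25
position: [586.4, 74.4, 155.5]
ee_rot: [-0.032, 0.999, -0.0, -0.0]
contact_force: [-1.3, -3.4, 1.7]
gripper_width: 17.2
```

{"method": "apply_moves", "body": {
  "increments": [
    [[0,0,0.005,0,0,0,-1],[0,0,0.01,0,0,0,-1],[0,0,0.01,0,0,0,-1]]
  ]
}}

```text
clock: 12.55
position: [586.4, 74.4, 154.2]
ee_rot: [-0.032, 0.999, -0.0, -0.0]
contact_force: [-0.3, -4.6, 0.5]
gripper_width: 17.0
```

```bash
python3 st.py 586.8 75.7 155.5
```

```text
t 12.55 p [586.36  74.42 154.17] F [-0.33 -4.6   0.54] Tq [-1.396  0.14  -0.055] w 17.0 yaw_y 93.71 z [-7.e-04 -2.e-04 -1.e+00]
tool shift mm [-0.52  1.24 -1.33]
```

{"method": "apply_moves", "body": {
  "increments": [
    [[0,0,0.005,0,0,0,-1],[0,0,0.01,0,0,0,-1],[0,0,0.01,0,0,0,-1]]
  ]
}}

```text
clock: 12.85
position: [586.5, 74.4, 153.2]
ee_rot: [-0.032, 0.999, -0.0, -0.0]
contact_force: [0.5, -5.4, 1.1]
gripper_width: 16.8
```

{"method": "apply_moves", "body": {
  "increments": [
    [[0,0,0.005,0,0,0,-1],[0,0,0.01,0,0,0,-1],[0,0,0.01,0,0,0,-1]]
  ]
}}

```text
clock: 13.15
position: [586.6, 74.5, 152.4]
ee_rot: [-0.032, 0.999, 0.0, 0.0]
contact_force: [-0.4, -4.3, 0.8]
gripper_width: 17.1
```

```bash
python3 st.py 586.8 75.7 155.5
```

```text
t 13.15 p [586.61  74.49 152.37] F [-0.44 -4.3   0.84] Tq [-1.434  0.136 -0.09 ] w 17.1 yaw_y 93.71 z [ 1.e-04  1.e-04 -1.e+00]
tool shift mm [-0.27  1.19 -3.13]
```

{"method": "apply_moves", "body": {
  "increments": [
    [[0,0,0.005,0,0,0,-1],[0,0,0.01,0,0,0,-1],[0,0,0.015,0,0,0,-1],[0,0,0.015,0,0,0,-1]]
  ]
}}

```text
clock: 13.55
position: [586.8, 74.6, 150.9]
ee_rot: [-0.032, 0.999, 0.0, 0.0]
contact_force: [0.3, -3.3, 0.9]
gripper_width: 17.2
```

{"method": "apply_moves", "body": {
  "increments": [
    [[0,0,0.005,0,0,0,-1],[0,0,0.01,0,0,0,-1],[0,0,0.015,0,0,0,-1],[0,0,0.015,0,0,0,-1]]
  ]
}}

```text
clock: 13.95
position: [586.8, 74.6, 149.4]
ee_rot: [-0.032, 0.999, 0.0, 0.0]
contact_force: [-0.1, -3.0, 1.3]
gripper_width: 17.2
```

```bash
python3 st.py 586.8 75.7 155.5
```

```text
t 13.95 p [586.77  74.64 149.42] F [-0.11 -2.98  1.26] Tq [-1.086 -0.034 -0.002] w 17.2 yaw_y 93.71 z [ 6.e-04  3.e-04 -1.e+00]
tool shift mm [-0.1   1.06 -6.08]
```

{"method": "apply_moves", "body": {
  "increments": [
    [[0,0.003,0,0,0,0,-1],[0,0.005,0.005,0,0,0,-1],[0,0.005,0.015,0,0,0,-1],[0,0.005,0.025,0,0,0,-1],[0,0.005,0.025,0,0,0,-1]]
  ]
}}

```text
clock: 14.45
position: [586.5, 74.9, 146.6]
ee_rot: [-0.032, 0.999, 0.0, -0.0]
contact_force: [-0.2, -3.2, 0.5]
gripper_width: 17.4
```

```bash
python3 st.py 586.8 75.7 155.5
```

```text
t 14.45 p [586.5   74.93 146.65] F [-0.24 -3.24  0.53] Tq [-1.234 -0.12   0.016] w 17.4 yaw_y 93.71 z [-2.e-04  0.e+00 -1.e+00]
tool shift mm [-0.34  0.75 -8.85]
```

Tip is about 31 mm up, 9 mm into the hole, with no vertical resistance. I'll shift slightly to +y and continue down.

{"method": "apply_moves", "body": {
  "increments": [
    [[0,0.002,0.005,0,0,0,-1],[0,0.003,0.015,0,0,0,-1],[0,0.003,0.025,0,0,0,-1],[0,0.003,0.035,0,0,0,-1],[0,0.003,0.035,0,0,0,-1]]
  ]
}}

```text
clock: 14.95
position: [586.4, 75.2, 143.1]
ee_rot: [-0.032, 0.999, -0.0, -0.0]
contact_force: [0.8, -4.1, 0.3]
gripper_width: 16.9
```

```bash
python3 st.py 586.8 75.7 155.5
```

```text
t 14.95 p [586.4   75.22 143.11] F [ 0.82 -4.09  0.26] Tq [-1.397 -0.038  0.003] w 16.9 yaw_y 93.71 z [-4.e-04 -1.e-04 -1.e+00]
tool shift mm [ -0.43   0.45 -12.39]
```

{"method": "apply_moves", "body": {
  "increments": [
    [[0,0,0.01,0,0,0,-1],[0,0,0.02,0,0,0,-1],[0,0,0.03,0,0,0,-1],[0,0,0.04,0,0,0,-1],[0,0,0.045,0,0,0,-1],[0,0,0.045,0,0,0,-1]]
  ]
}}

```text
clock: 15.55
position: [586.4, 75.2, 138.7]
ee_rot: [-0.032, 0.999, -0.0, -0.0]
contact_force: [-0.4, -4.4, 0.9]
gripper_width: 17.1
```

{"method": "apply_moves", "body": {
  "increments": [
    [[0,0,0.005,0,0,0,-1],[0,0,0.01,0,0,0,-1],[0,0,0.01,0,0,0,-1]]
  ]
}}

```text
clock: 15.85
position: [586.5, 75.2, 137.8]
ee_rot: [-0.032, 0.999, -0.0, -0.0]
contact_force: [0.1, -4.0, 1.0]
gripper_width: 17.0
```

```bash
python3 st.py 586.8 75.7 155.5
```

```text
t 15.85 p [586.46  75.24 137.8 ] F [ 0.06 -3.99  0.97] Tq [-1.394  0.122 -0.005] w 17.0 yaw_y 93.71 z [-2.e-04 -0.e+00 -1.e+00]
tool shift mm [ -0.37   0.44 -17.7 ]
```

{"method": "apply_moves", "body": {
  "increments": [
    [[0,0,0.004,0,0,0,-1],[0,0,0.004,0,0,0,-1]]
  ]
}}

```text
clock: 16.05
position: [586.5, 75.2, 137.5]
ee_rot: [-0.032, 0.999, -0.0, -0.0]
contact_force: [-0.4, -5.2, 1.5]
gripper_width: 16.7
```

{"method": "apply_moves", "body": {
  "increments": [
    [[0,0,0.004,0,0,0,-1],[0,0,0.004,0,0,0,-1]]
  ]
}}

```text
clock: 16.25
position: [586.5, 75.2, 137.4]
ee_rot: [-0.032, 0.999, -0.0, 0.0]
contact_force: [-1.4, -5.1, 3.6]
gripper_width: 17.4
```

{"method": "apply_moves", "body": {
  "increments": [
    [[0,0,0.004,0,0,0,-1],[0,0,0.004,0,0,0,-1]]
  ]
}}

```text
clock: 16.45
position: [586.6, 75.2, 137.3]
ee_rot: [-0.033, 0.999, -0.0, 0.0]
contact_force: [-2.3, -4.5, 5.6]
gripper_width: 16.9
```

The pin bottoms at TCP z 137.3 with Fz about 5.6 N, the same height as when it stood in the stand, so it is fully home. I'll release it gently.

{"method": "apply_moves", "body": {
  "increments": [
    [[0,0,0,0,0,0,-0.57],[0,0,0,0,0,0,-0.52],[0,0,0,0,0,0,-0.46],[0,0,0,0,0,0,-0.4],[0,0,0,0,0,0,-0.3],[0,0,0,0,0,0,-0.15],[0,0,0,0,0,0,0],[0,0,0,0,0,0,0]]
  ]
}}

```text
clock: 17.25
position: [586.6, 75.4, 136.7]
ee_rot: [-0.032, 0.999, 0.0, 0.0]
contact_force: [-0.4, 0.0, -0.0]
gripper_width: 42.5
```

```bash
python3 st.py 586.8 75.7 155.5;python3 - <<'E'
from bench import arm;import cv2
p=arm.get_image("scene");cv2.imwrite("pics/scene8.png",cv2.resize(p["img"][170:260,270:370,::-1],None,fx=6,fy=6,interpolation=cv2.INTER_CUBIC))
E
```

```text
t 17.25 p [586.61  75.38 136.74] F [-0.38  0.01 -0.03] Tq [-0.025  0.034 -0.035] w 42.5 yaw_y 93.71 z [ 2.e-04  2.e-04 -1.e+00]
tool shift mm [ -0.21   0.31 -18.76]
```

View pics/scene8.png

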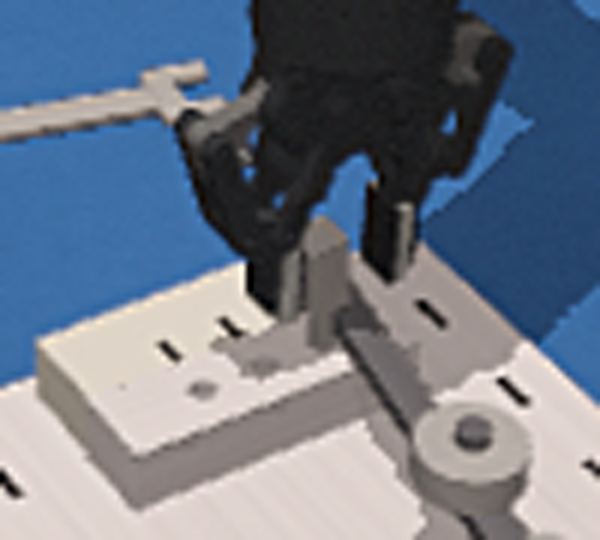

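The pin stands at (325,290) with the lever resting against it at (350,320), and the robot reads zero force. I'll retract upwards and check.

{"method": "apply_moves", "body": {
  "increments": [
    [[0,0,-0.05,0,0,0,0],[0,0,-0.15,0,0,0,0],[0,0,-0.3,0,0,0,0],[0,0,-0.6,0,0,0,0],[0,0,-0.95,0,0,0,0],[0,0,-1,0,0,0,0],[0,0,-1,0,0,0,0]]
  ]
}}

```text
clock: 18.0
position: [587.0, 75.5, 239.1]
ee_rot: [-0.032, 0.999, 0.001, 0.002]
contact_force: [0.1, -0.3, -0.7]
gripper_width: 42.6
```

{"method": "apply_moves", "body": {
  "increments": [
    [[0.3,-0.3,-0.1,0,0,0,0],[0.6,-0.6,-0.3,0,0,0,0],[1,-1,-0.6,0,0,0,0],[1,-1,-0.6,0,0,0,0],[1,-1,-0.6,0,0,0,0]]
  ]
}}

```text
clock: 18.5
position: [492.2, -32.1, 297.4]
ee_rot: [-0.031, 1.0, 0.0, 0.001]
contact_force: [0.7, -0.3, 0.0]
gripper_width: 42.6
```

{"method": "apply_moves", "body": {
  "increments": [
    [[0,-0.4,0,0,0,0,0],[0,-0.8,0,0,0,0,0],[0,-1,0,0,0,0,0],[0,-1,0,0,0,0,0]]
  ]
}}

```text
clock: 18.9
position: [500.2, -132.0, 294.7]
ee_rot: [-0.031, 1.0, 0.0, -0.002]
contact_force: [0.1, 0.5, 0.4]
gripper_width: 42.5
```

```bash
python3 st.py;python3 - <<'E'
from bench import arm;import cv2
p=arm.get_image("scene");cv2.imwrite("pics/scene9.png",cv2.resize(p["img"][170:260,270:370,::-1],None,fx=6,fy=6,interpolation=cv2.INTER_CUBIC));cv2.imwrite("pics/scene9f.png",p["img"][:,:,::-1])
from h import *
setcam("scene",p);print("pin exp head top scene",(proj("scene",[[586.5,75.3,96],[586.5,75.3,62]])-[270,170])*6)
p=arm.get_image("top");cv2.imwrite("pics/top9.png",cv2.resize(p["img"][140:240,210:330,::-1],None,fx=6,fy=6,interpolation=cv2.INTER_CUBIC))
setcam("top",p);print("top",(proj("top",[[586.5,75.3,96]])-[210,140])*6)
E
```

```text
t 18.9 p [ 500.18 -132.01  294.69] F [0.12 0.53 0.41] Tq [ 0.08   0.036 -0.016] w 42.5 yaw_y 93.55 z [-3.2e-03  1.0e-04 -1.0e+00]
pin exp head top scene [[327.64827004 231.42093358]
 [321.82423439 300.25228036]]
top [[286.72464819 332.0688029 ]]
```

View pics/scene9.png

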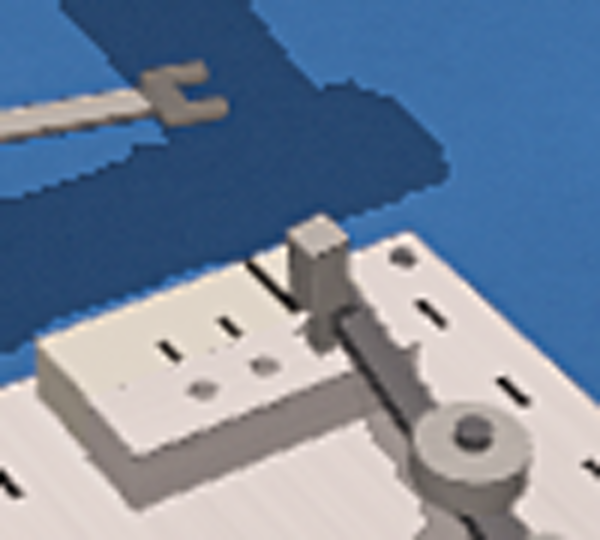

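View pics/top9.png

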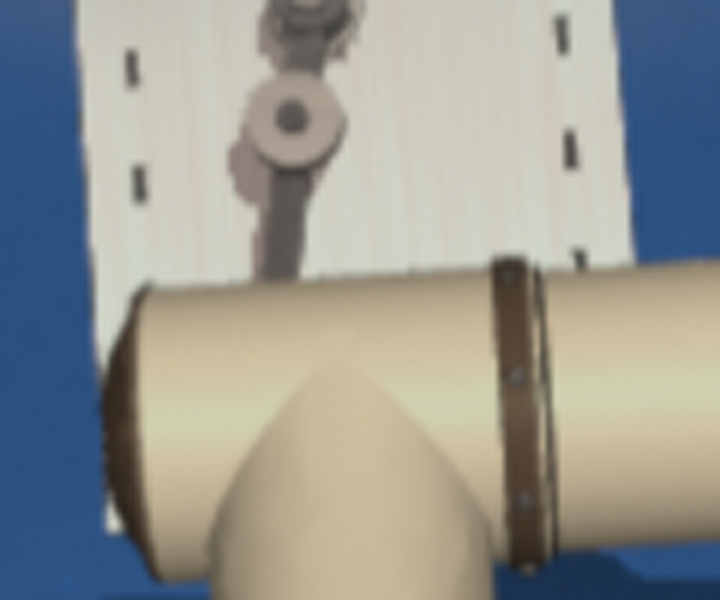

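View pics/scene9f.png

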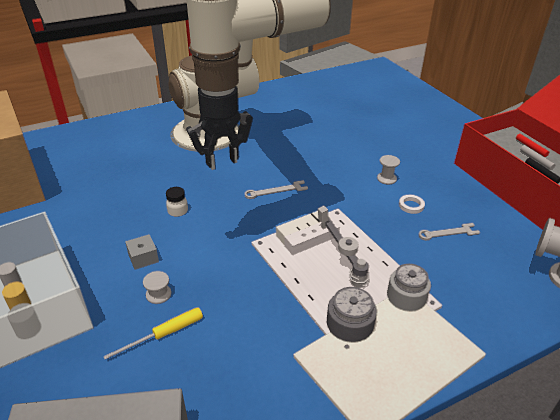

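The pin is seated beside the long graduation, with its head at zoom (317,233). The lever rests against its +y side, the stand is empty and the other objects are where they were. The head leans slightly to -y, by about the play in the hole. I'll let a second pass and check that nothing creeps before handing in.

{"method": "apply_moves", "body": {
  "increments": [
    [[0,0,0,0,0,0,0],[0,0,0,0,0,0,0],[0,0,0,0,0,0,0],[0,0,0,0,0,0,0],[0,0,0,0,0,0,0],[0,0,0,0,0,0,0],[0,0,0,0,0,0,0],[0,0,0,0,0,0,0],[0,0,0,0,0,0,0],[0,0,0,0,0,0,0]]
  ]
}}

```text
clock: 20.0
position: [499.7, -130.8, 296.7]
ee_rot: [-0.032, 0.999, 0.0, -0.0]
contact_force: [-0.1, 0.0, 0.0]
gripper_width: 42.9
```

```bash
python3 - <<'E'
from bench import arm;import cv2,numpy as np
a=cv2.imread("pics/scene9f.png")[:,:,::-1]
p=arm.get_image("scene");d=np.abs(p["img"].astype(int)-a).max(2)[195:300,270:380]
print("changed px near tensioner",(d>40).sum()); cv2.imwrite("pics/scene10.png",cv2.resize(p["img"][195:245,295:355,::-1],None,fx=10,fy=10,interpolation=cv2.INTER_CUBIC))
for l in("pin_tip","pin_head","lever_point"):print(l,arm.mark_of(l,p)[:1])
E
```

```text
changed px near tensioner 49
pin_tip [{'at': [325.4, 233.1], 'conf': 0.45}]
pin_head [{'at': [273.8, 191.8], 'conf': 0.53}]
lever_point [{'at': [327.3, 226.0], 'conf': 0.85}]
```

View pics/scene10.png

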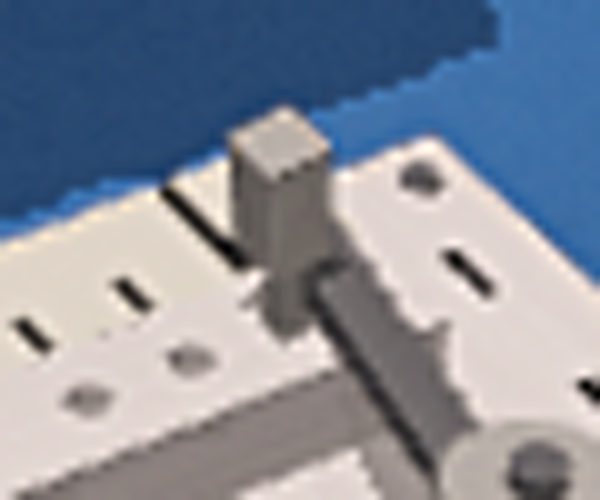

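Nothing has moved: the head is at (323,209) in full-picture pixels in both pictures.

```bash
python3 -c "
from bench import arm
print(arm.job_done())"
```

```text
the job is handed in; nothing more can be done
None
```

The locking pin is seated in the hole beside the long graduation (the +y one), and the lever rests against it with the robot clear. I handed the job in at about 20 s of the 72 s allowed.

**What I did:** I took the pin from its stand and used it to push the lever across at 2.5–4.5 N. I then felt down into the hole in steps of about 0.5 mm, moving only about 0.8 mm further to +y on the way down. The pin bottomed at TCP height 137.3 mm, the same as when it stood in its stand, with at most 5.6 N vertical force reported. Then I opened the gripper slowly and moved away.

**Last checks:**
- **Hold:** over a second after release, the pin head stayed at the same place in the scene picture. The few changed pixels near the tensioner are probably the arm's shadow, though I did not trace them.
- **Other objects:** the stand is empty and the other things look unmoved in the scene picture; I did not measure them.
- **Lean:** the pin leans a few millimetres at its head towards -y, about what the hole's play allows under the spring load.
- **Disagreement:** after release the network placed the pin head wrongly, at (274,192) with confidence 0.53, so I judged the head by eye.
- **Not confirmed from above:** the arm hid the hole in the last top picture.

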